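# Transfer a row of sample tubes to the cooling block in order

## Task

Move the four sample tubes from the blue receiving rack into the aluminium cooling block, keeping their order: the tube that stands next to the rack's tall end plate goes into the well next to the block's round black knob, the one after it into the next well, and so on along the row. Stand every tube fully down in its well and upright, and do not tip any tube over on the way.

Things in the scene. Friction and masses are not known exactly. Their poses are not given: they have to be found in the camera images.
- tube_a_mid (a point): Frosted sample tube A, white cap, 80 mm long (the four differ in length), upright, 40 g: round 28 mm body, lowest 7 mm tapering to a flat 22 mm foot; cap 31 mm wide, top 10 mm. The point is its centre, half-way up; z to the cap. Grip 5 to 12 mm above it, to clear holders below and taller tubes beside. Starts in holder A, foot 12 mm above the table.
- tube_b_mid (a point): Frosted sample tube B, white cap, 84 mm long (the four differ in length), upright, 40 g: round 28 mm body, lowest 7 mm tapering to a flat 22 mm foot; cap 31 mm wide, top 10 mm. The point is its centre, half-way up; z to the cap. Grip 5 to 12 mm above it, to clear holders below and taller tubes beside. Starts in holder B, foot 12 mm above the table.
- tube_c_mid (a point): Frosted sample tube C, white cap, 88 mm long (the four differ in length), upright, 40 g: round 28 mm body, lowest 7 mm tapering to a flat 22 mm foot; cap 31 mm wide, top 10 mm. The point is its centre, half-way up; z to the cap. Grip 5 to 12 mm above it, to clear holders below and taller tubes beside. Starts in holder C, foot 12 mm above the table.
- tube_d_mid (a point): Frosted sample tube D, white cap, 92 mm long (the four differ in length), upright, 40 g: round 28 mm body, lowest 7 mm tapering to a flat 22 mm foot; cap 31 mm wide, top 10 mm. The point is its centre, half-way up; z to the cap. Grip 5 to 12 mm above it, to clear holders below and taller tubes beside. Starts in holder D, foot 12 mm above the table.
- holder_a: Fixed blue block 48 x 48 x 20 mm, hole 33 mm wide, 14 deep; tube A starts in it. Origin: centre of underside, 6 mm above the table. The four like holders stand in random order in a row, 56 mm apart, on the 270 x 70 mm blue rack. x runs along the row, away from the rack's tall end plate (70 mm high, 100 wide, 46 mm from the first holder's centre; the other end plate is 20 mm high).
- holder_b: Fixed blue block 48 x 48 x 20 mm, hole 33 mm wide, 14 deep; tube B starts in it. Origin: centre of underside, 6 mm above the table. The four like holders stand in random order in a row, 56 mm apart, on the 270 x 70 mm blue rack. x runs along the row, away from the rack's tall end plate (70 mm high, 100 wide, 46 mm from the first holder's centre; the other end plate is 20 mm high).
- holder_c: Fixed blue block 48 x 48 x 20 mm, hole 33 mm wide, 14 deep; tube C starts in it. Origin: centre of underside, 6 mm above the table. The four like holders stand in random order in a row, 56 mm apart, on the 270 x 70 mm blue rack. x runs along the row, away from the rack's tall end plate (70 mm high, 100 wide, 46 mm from the first holder's centre; the other end plate is 20 mm high).
- holder_d: Fixed blue block 48 x 48 x 20 mm, hole 33 mm wide, 14 deep; tube D starts in it. Origin: centre of underside, 6 mm above the table. The four like holders stand in random order in a row, 56 mm apart, on the 270 x 70 mm blue rack. x runs along the row, away from the rack's tall end plate (70 mm high, 100 wide, 46 mm from the first holder's centre; the other end plate is 20 mm high).
- block: Fixed aluminium cooling block, 292 mm long (x), 80 mm wide (y), 32 mm high, with four like empty wells in a row, 33 mm wide with a 3 mm chamfer, 20 mm deep (floors 12 mm above the table). Origin: centre of its underside; well centres at x = -84, -28, +28, +84 mm, y = 0.
- knob_end: Round black knob, 22 mm across, 12 mm high, fixed on the cooling block's top near one end (at x = +130 or -130 mm of the block, by chance; the other end has only a flat steel screw). Origin: centre of its underside, 32 mm above the table. The nearest well is 46 mm away, the others 102, 158, 214 mm.
Things that resemble listed ones, but are neither listed nor needed, are in the scene too. Leave any orange look-alike of the part that bears tube_c_mid alone.

How it is judged:
By the outcome, as a careful person would: the job done as asked, in the order asked, and still so for the second after the job is handed in, with the robot touching nothing.
It also fails if it takes over 141 s, if anything falls off the work surface, if the arm or the gripper's body presses on something with over 40 N, if the wrist force passes 120 N, or if a joint passes its speed limit or range.

## Robot

A 6-joint arm with a two-finger parallel gripper is mounted at the origin on the work surface. World frame = base frame: x ahead of the robot, y to its left, z up, the work surface at z = 0. Lengths are in m, angles in rad, forces in N, time in s.
With the tool pointing down it reaches from about 0.225 to 0.875 m from the base axis. Payload 3.4 kg.
Tool frame: the origin (TCP) lies midway between the tips of the shut fingers; the grasp point (between the pads) lies 19 mm behind it (manip.pinch_z is the z of the grasp point in the tool frame, in m); z points along the fingers, x is the direction in which the jaws open and shut, and the axes are right-handed (so a half turn about z gives the same grasp; the last joint's range is limited). The gripper opens to 85 mm and grips with 20 to 120 N. Pads are 22 mm wide; open, the fingers measure 114 mm over their backs; the gripper's body (76 mm by 85 mm) begins 54 mm behind the grasp point. The pads swing forward as they close: fully open they stand 13 mm farther back than shut.
Start: joints at [-1.254, 0.276, 1.505, -0, 1.361, -0.121], TCP at [0.244, -0.521, 0.231] pointing down, gripper open.
Joint ranges: [-2.89, 2.89], [-0.75, 2.08], [0.22, 2.7], [-1.18, 4.32], [0.11, 2.71], [-2.7, 2.7]. Speed limits (rad/s): [2.57, 2.57, 3.14, 3.14, 3.14, 3.14].

## Interface

Orientations are given as a unit quaternion [w, x, y, z].
In Python, from rig import manip gives the robot as it stands. The module is installed in compiled form; this text tells all that it offers.
- The arm moves only by the tool drive_tool, never from a script. Its argument "steps" is a list of rows, each a list of 5 numbers: the shift along the tool's x, y, z in mm, then the turn about the tool's z in rad, then the gripper command: -1 is shut, 1 is fully open, values between are in proportion. A call has 1 to 5 rows; each row is the pose to reach, as a shift and turn from the pose measured when the call began, along the tool's axes at that moment; what a row does not reach only later rows make up. A row lasts 1/10 s, in which the tool goes at most 50 mm and 8.59 degrees, less where a joint would pass 70% of its speed; a pose out of reach is approached as far as the arm can. A call with a gripper value outside its range is refused whole. The fingers move at their own pace and stop on an object; "squeeze" is the grip in N (left out, the last holds). Time passes only in rows, so rows that repeat a pose let the fingers close. It gives the time, the measured TCP pose, the force and the opening at its end, in the units of the state.
- manip.get_state(): the state, without advancing time (a new reading comes with each control period).
- manip.get_image(name): name is "side" or "top"; returns the picture (420x560x3 uint8, blue, green, red); there is no depth.
- manip.get_calibration(name): a dict with "camera_matrix" (3x3 intrinsics, pixels), "distortion" ([k1, k2, p1, p2, k3] as OpenCV has them; the pictures are not rectified), "rvec" (rotation vector, rad) and "tvec" (3), from world to camera coordinates, as OpenCV has them. Camera axes: x right, y down, z forward; pixel columns grow to the right and rows downward; lengths in m; the calibration is good to about 2 mm. A picture is of the moment at which its call begins. get_calibration takes no time and is no camera call.
- manip.sign_off(): hands the job in, once; it reports no verdict.
Trained networks look in the newest picture that a camera, given by its name, has taken for a name from the list of things; names that differ only in an ending like _2 or _b are one class to them, and where a whole thing is asked for, a point or a joint stands for the part that bears it (a point fixed in the world has none). Each returns a list of dicts, best first, with "conf" (0 to 1); they miss things now and then, are a little off and sometimes report something else, mostly with a low value. They report only what shows in the picture. A call takes as long as a camera call. They do not tell look-alikes from the thing itself.
- manip.masks_of(camera, name): "pixels" (420x560 bool, what is visible of it) and "location" ([column, row] in pixels, amid what is visible of it).
The state is a dict: "clock": time; "qpos": joint angles; "qd": joint speeds; "effort": joint torques, N m; "position": TCP position; "ee_rot": TCP orientation; "contact_force": force on the tool from outside, world axes, zero at the start; "moment": the same for the moment, N m; "width": finger opening in m.
Only numpy, scipy, OpenCV 4.12 (cv2) and the standard library are available. Lean on these libraries where they do the work, as an engineer would, in place of code of your own. Each camera call takes 0.05 s, during which the arm holds its last target.

## Working session

There is one attempt and no reset: what is moved stays moved. The work goes in short steps, Python scripts to look and compute and a tool call to move; the robot and the scene stay as the last step left them, time stands still between calls to the robot, and variables do not carry over. Pictures are saved under pics/ and viewed, and the job is handed in when it is done.

Besides the shell and the picture viewer there is one more tool, called after "Call:" in YAML: its name, and indented under it one key for each argument. drive_tool: Moves the arm, as the interface text tells. Its arguments: {"type":"object","properties":{"steps":{"type":"array","items":{"type":"array","items":{"type":"number"}}},"squeeze":{"type":"number"}},"required":["steps"]}

```bash
mkdir -p pics; ls
python3 - <<'E'
from rig import manip
import cv2
s=manip.get_state();print(s, manip.pinch_z)
for n in("side","top"):
    im=manip.get_image(n);cv2.imwrite(f"pics/{n}0.png",im);c=manip.get_calibration(n);print(n,c)
E
```

```text
pics
{'clock': 0.0, 'qpos': array([-1.25399964e+00,  2.76608566e-01,  1.50616158e+00,  4.08402039e-06,
        1.36067442e+00, -1.20986306e-01]), 'qd': array([-1.56897496e-04, -3.82002407e-04, -9.95002613e-05, -1.25802378e-04,
       -6.43506883e-04,  3.82729122e-04]), 'effort': array([-2.62593458e-03, -4.16789138e+01, -2.45811832e+01, -5.45319799e-04,
        1.10081464e-02, -7.36505683e-07]), 'position': array([ 0.24359771, -0.52026252,  0.23042063]), 'ee_rot': array([-5.89156078e-04,  8.43780358e-01, -5.36687852e-01, -7.14347861e-04]), 'contact_force': array([0.38701366, 0.2309885 , 0.04853034]), 'moment': array([ 0.00318663, -0.00975776,  0.00152071]), 'width': 0.08518696137250058} -0.0187
side {'camera_matrix': array([[502.53356459,   0.        , 284.11953428],
       [  0.        , 502.53356459, 211.72846333],
       [  0.        ,   0.        ,   1.        ]]), 'distortion': array([0.02492366, 0.        , 0.        , 0.        , 0.        ]), 'rvec': array([ 0.02461309, -2.89259448,  1.19514001]), 'tvec': array([0.53426704, 0.05510446, 0.83842671])}
top {'camera_matrix': array([[481.37012241,   0.        , 283.66354766],
       [  0.        , 481.37012241, 210.38077481],
       [  0.        ,   0.        ,   1.        ]]), 'distortion': array([-0.10111918,  0.        ,  0.        ,  0.        ,  0.        ]), 'rvec': array([ 2.09835665, -2.13899264,  0.19234573]), 'tvec': array([-0.01059103,  0.54111329,  0.92827255])}
```

View pics/side0.png

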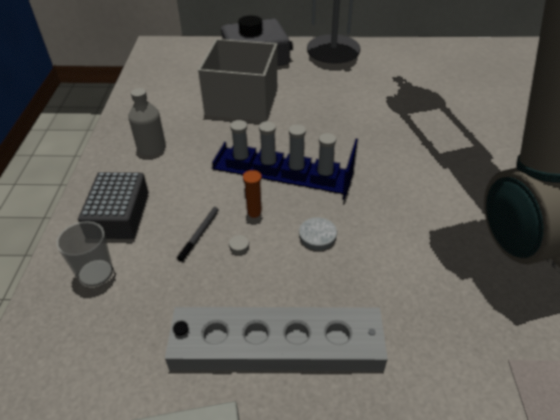

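View pics/top0.png

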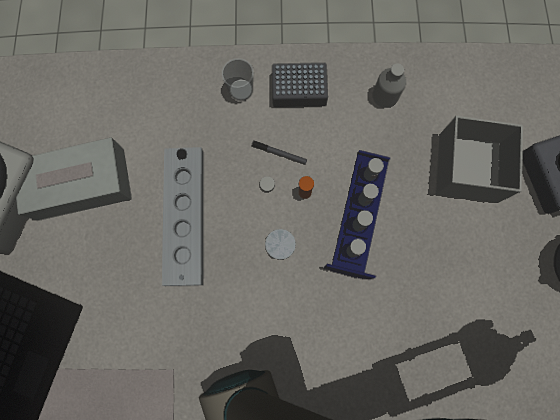

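Side view: rack tubes at (240,140), (268,143), (297,147) and (326,155), tall end plate at (350,165), orange look-alike tube at (252,194), block with knob at (181,328). Top view: tubes at (357,247), (364,220), (370,191) and (375,168), tall plate at (348,272), wells at (182,176) to (182,255), knob at (181,154), orange at (306,186). The tube by the plate (top 357,247) goes to the knob well (182,176).

Run:
```python
from rig import manip
import cv2,numpy as np,pickle
out={}
for n in("side","top"):
    im=manip.get_image(n)
    ov=im.copy()
    for name in("tube_a_mid","holder_a","block","knob_end"):
        r=manip.masks_of(n,name); out[n,name]=r
        for d in r:
            m=d["pixels"];ys,xs=np.where(m)
            print(n,name,round(d["conf"],2),np.round(d["location"],1),m.sum(),xs.min(),xs.max(),ys.min(),ys.max())
            cs,_=cv2.findContours(m.astype(np.uint8),0,2);cv2.drawContours(ov,cs,-1,{"t":(0,255,0),"h":(0,255,255),"b":(0,0,255),"k":(255,0,255)}[name[0]],1)
    out[n]=im
    crop=ov[100:400,140:400] if n=="side" else ov[130:300,150:410]
    cv2.imwrite(f"pics/{n}_m.png",cv2.resize(crop,None,fx=2 if n=="side" else 3,fy=2 if n=="side" else 3,interpolation=cv2.INTER_CUBIC))
pickle.dump(out,open("m.pkl","wb"))
```

```text
side tube_a_mid 0.62 [242.  138.5] 601 231 248 119 159
side holder_a 0.85 [240.8 157.5] 460 225 256 146 169
side holder_a 0.63 [296.  169.3] 456 281 311 156 180
side holder_a 0.62 [323.1 173.8] 461 310 341 158 185
side holder_a 0.62 [267.8 164.4] 427 253 283 151 175
side block 0.93 [279.6 339.4] 13689 165 387 306 371
side knob_end 0.53 [179.5 326.5] 219 172 187 320 336
top tube_a_mid 0.51 [372.8 168. ] 300 364 383 158 180
top holder_a 0.76 [357.4 203.4] 244 351 375 186 212
top holder_a 0.75 [352.4 228.6] 273 346 368 212 238
top holder_a 0.69 [346.9 255.6] 346 338 364 237 264
top holder_a 0.68 [363.3 176.7] 263 357 382 161 186
top block 0.66 [182.8 220.1] 5504 161 204 147 285
top knob_end 0.58 [179.9 152.6] 78 177 186 149 158
```

View pics/side_m.png

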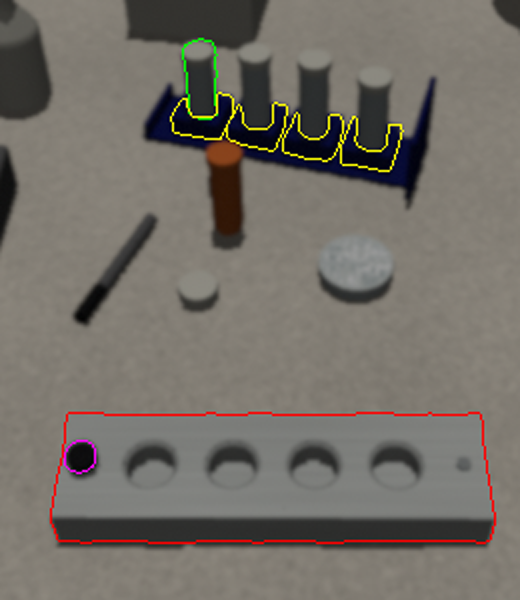

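View pics/top_m.png

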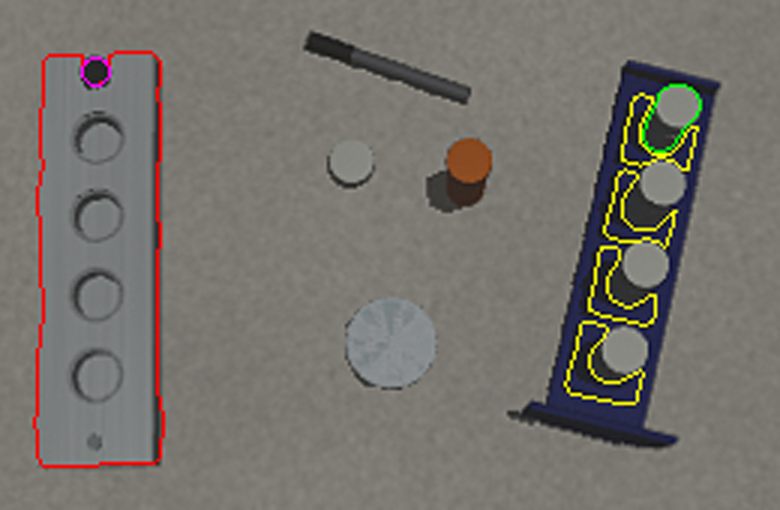

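Run:
```python
import cv2,numpy as np,pickle
o=pickle.load(open("m.pkl","rb"))
def sv(n,x0,x1,y0,y1,f,fn):
    c=cv2.resize(o[n][y0:y1,x0:x1],None,fx=f,fy=f,interpolation=cv2.INTER_CUBIC)
    c=cv2.convertScaleAbs(c,alpha=1.6)
    for x in range(x0,x1,10): cv2.putText(c,str(x),((x-x0)*f,8),0,.3,(0,255,255));cv2.line(c,((x-x0)*f,10),((x-x0)*f,14),(0,255,255))
    for y in range(y0,y1,10): cv2.putText(c,str(y),(0,(y-y0)*f+3),0,.3,(0,255,255))
    cv2.imwrite(fn,c)
sv("top",320,400,140,280,4,"pics/t_r.png")
sv("top",155,215,140,290,4,"pics/t_b.png")
sv("side",210,365,110,200,5,"pics/s_r.png")
sv("side",160,395,300,380,3,"pics/s_b.png")
a=cv2.imread("pics/t_r.png");b=cv2.imread("pics/t_b.png");h=max(a.shape[0],b.shape[0])
p=lambda i,h:np.pad(i,((0,h-i.shape[0]),(0,0),(0,0)))
cv2.imwrite("pics/t_rb.png",np.hstack([p(a,h),p(b,h)]))
# caps by threshold
hsv=cv2.cvtColor(o["top"],cv2.COLOR_BGR2HSV)
for n,(x0,x1,y0,y1) in {"top":(335,395,150,265),"side":(225,345,115,185)}.items():
    g=o[n][y0:y1,x0:x1]; print(n,[g[::1].max(axis=(0,1))], np.percentile(g.reshape(-1,3),[50,80,90,95],axis=0).tolist())
```

```text
top [array([147, 153, 152], dtype=uint8)] [[111.0, 118.0, 120.0], [117.0, 124.0, 127.0], [125.0, 133.0, 134.0], [131.0, 137.0, 136.0]]
side [array([129, 137, 140], dtype=uint8)] [[52.0, 51.0, 55.0], [115.0, 124.0, 129.0], [117.0, 126.0, 131.0], [120.0, 129.0, 135.0]]
```

View pics/t_rb.png

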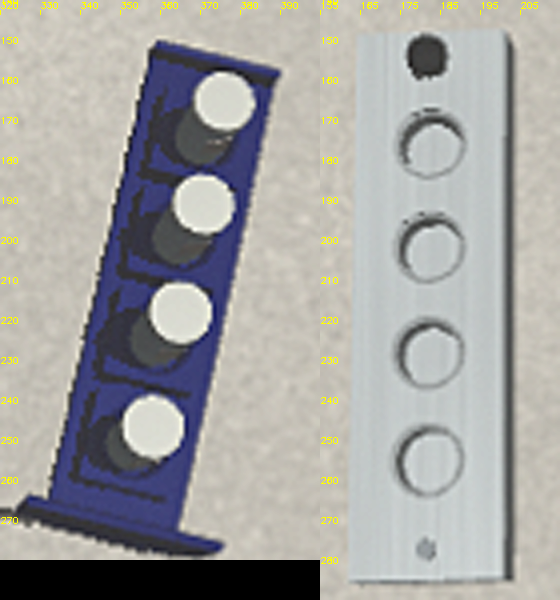

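View pics/s_r.png

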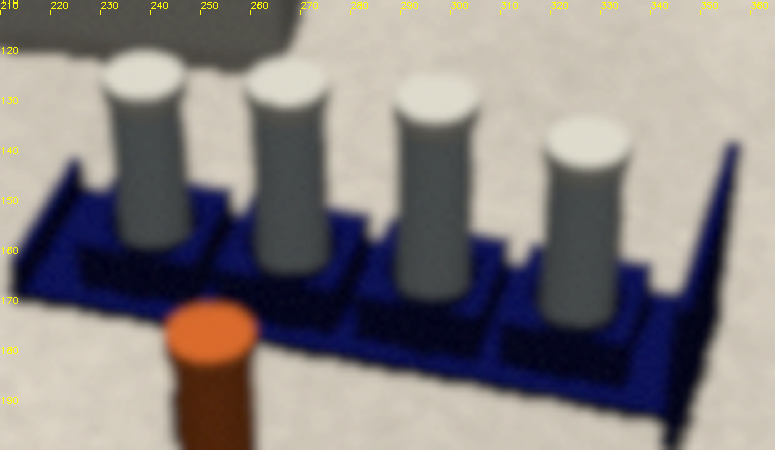

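View pics/s_b.png

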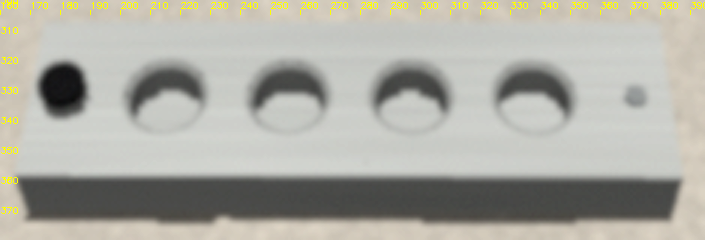

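```bash
cat > h.py <<'E'
from rig import manip
import cv2,numpy as np
cal={n:manip.get_calibration(n) for n in("side","top")}
def proj(n,P):
    c=cal[n];return cv2.projectPoints(np.float64(P).reshape(-1,3),c["rvec"],c["tvec"],c["camera_matrix"],c["distortion"])[0][:,0]
def tri(ps,pt):
    pr=[];u=[]
    for n,p in(("side",ps),("top",pt)):
        c=cal[n];R=cv2.Rodrigues(c["rvec"])[0];pr.append(np.c_[R,c["tvec"]])
        u.append(cv2.undistortPoints(np.float64(p).reshape(-1,1,2),c["camera_matrix"],c["distortion"])[:,0].T)
    X=cv2.triangulatePoints(pr[0],pr[1],u[0],u[1]);return (X[:3]/X[3]).T
def back(n,p,z):
    c=cal[n];R=cv2.Rodrigues(c["rvec"])[0];t=c["tvec"].ravel()
    u=cv2.undistortPoints(np.float64(p).reshape(-1,1,2),c["camera_matrix"],c["distortion"])[:,0]
    d=np.c_[u,np.ones(len(u))]@R;C=-R.T@t
    return C+d*((z-C[2])/d[:,2])[:,None]
E
python3 - <<'E'
from h import *
from scipy.optimize import least_squares
import json
ct=np.array([[358.25,246.5],[365.25,218.25],[371,191],[376.25,165.25]])-.4
cs=np.array([[327.4,138.4],[297.4,129.6],[267.6,126.6],[239,125]])-.4
wt=np.array([[183,176],[183,202.2],[182.75,228.2],[182.75,255.2]])-.4
ws=np.array([[215.7,332.3],[256.3,332],[297,332.3],[338,332.3]])-.4
for a,b in((cs,ct),(ws,wt)):
    X=tri(a,b);print(np.round(X*1000,1)); print("reproj",np.round(proj("side",X)-a,1).tolist(),np.round(proj("top",X)-b,1).tolist())
    print(np.round(np.linalg.norm(np.diff(X[:,:2],axis=0),axis=1)*1000,1))
# fits
H=None
def row(p,z):
    i=np.arange(4)-1.5
    return np.c_[p[0]+.056*i*np.cos(p[2]),p[1]+.056*i*np.sin(p[2]),z*np.ones(4)]
X=tri(cs,ct)
zr=np.round
import itertools
best=[]
for perm in itertools.permutations([.092,.096,.100,.104]):
    f=lambda p:np.r_[(proj("side",row(p,np.array(perm)))-cs).ravel(),(proj("top",row(p,np.array(perm)))-ct).ravel()]
    th=np.arctan2(*(X[3]-X[0])[1::-1]);r=least_squares(f,[*X[:,:2].mean(0),th]);best.append((r.cost,perm,r.x))
best.sort(key=lambda b:b[0])
for b in best[:4]:print(b)
Xw=tri(ws,wt);th=np.arctan2(*(Xw[3]-Xw[0])[1::-1])
f=lambda p:np.r_[(proj("side",row(p,.032))-ws).ravel(),(proj("top",row(p,.032))-wt).ravel()]
r=least_squares(f,[*Xw[:,:2].mean(0),th]);print(r.cost,r.x,np.round(row(r.x,.032)*1000,1))
print(np.round(row(best[0][2],0)*1000,1),np.rad2deg(best[0][2][2]),np.rad2deg(r.x[2]))
for nm,p in(("s",("side",ws)),("t",("top",wt)),):print(nm,np.round(back(*p,.032)*1000,1).tolist())
L=np.array(best[0][1]);
for k in range(4):print(k,[np.round(back(n,q[k],L[k])[0]*1000,1).tolist() for n,q in(("side",cs),("top",ct))])
E
```

```text
[[ 460.3 -162.4   94.1]
 [ 513.8 -177.3  102. ]
 [ 568.1 -192.    97.6]
 [ 622.1 -206.7   90.2]]
reproj [[0.2, 0.1], [0.2, 0.1], [0.1, 0.0], [0.0, 0.0]] [[0.0, -0.2], [0.0, -0.2], [0.0, -0.1], [0.0, -0.0]]
[55.4 56.3 55.9]
[[625.1 192.8  28.2]
 [568.7 191.5  27.9]
 [513.  190.9  27.8]
 [456.6 189.8  27.7]]
reproj [[0.2, 0.0], [0.5, 0.1], [0.3, 0.1], [0.3, 0.1]] [[0.0, -0.1], [0.1, -0.4], [0.0, -0.2], [0.0, -0.2]]
[56.4 55.7 56.4]
(np.float64(1.2165230599096648), (0.096, 0.104, 0.1, 0.092), array([ 0.54088703, -0.18352959, -0.26723229]))
(np.float64(3.7002530844478803), (0.1, 0.104, 0.096, 0.092), array([ 0.5409941 , -0.18354585, -0.28041758]))
(np.float64(3.7760499067004503), (0.092, 0.104, 0.1, 0.096), array([ 0.54073044, -0.18351547, -0.24806655]))
(np.float64(5.147411980998197), (0.096, 0.1, 0.104, 0.092), array([ 0.54083453, -0.18352447, -0.26080665]))
3.887310752756103 [ 0.54077158  0.19248995 -3.12522391] [[624.8 193.9  32. ]
 [568.8 192.9  32. ]
 [512.8 192.   32. ]
 [456.8 191.1  32. ]]
[[ 459.9 -161.3    0. ]
 [ 513.9 -176.1    0. ]
 [ 567.9 -190.9    0. ]
 [ 621.9 -205.7    0. ]] -15.311282117174763 -179.06214027821684
s [[624.7, 195.0, 32.0], [569.2, 193.7, 32.0], [513.5, 193.3, 32.0], [457.5, 192.4, 32.0]]
t [[623.8, 192.0, 32.0], [567.0, 190.6, 32.0], [511.9, 190.0, 32.0], [455.8, 189.0, 32.0]]
0 [[461.0, -160.0, 96.0], [459.7, -162.1, 96.0]]
1 [[514.2, -174.6, 104.0], [513.0, -176.9, 104.0]]
2 [[568.1, -188.6, 100.0], [567.3, -191.5, 100.0]]
3 [[621.8, -204.2, 92.0], [621.5, -206.3, 92.0]]
```

Choice: the four white-capped tubes stand in the blue rack (top view 358,246 / 365,218 / 371,191 / 376,165). The orange tube (306,186) and the loose white disc (267,184) are the look-alikes, and the close crops confirm the choice. The triangulated cap heights give the order from the tall plate as B, D, C, A.

```bash
cat >> h.py <<'E'
# index 0 = next to tall plate / knob ; order B D C A
TUBE=np.array([[459.9,-161.3],[513.9,-176.1],[567.9,-190.9],[621.9,-205.7]])
WELL=np.array([[624.8,193.9],[568.8,192.9],[512.8,192.0],[456.8,191.1]])
ZG=[62,66,64,60]
def tool():
    s=manip.get_state();w,x,y,z=s["ee_rot"]
    from scipy.spatial.transform import Rotation as Ro
    return s,Ro.from_quat([x,y,z,w]).as_matrix()
def shift(xy,zgrasp,th):
    "th deg: world heading of tool x"
    s,R=tool();t=np.array([*xy,zgrasp+manip.pinch_z*1000])
    d=R.T@(t-s["position"]*1000);cur=np.degrees(np.arctan2(R[1,0],R[0,0]))
    turn=(cur-th+180)%360-180
    print("clock",round(s["clock"],2),"shift",np.round(d,1),"turn",round(np.radians(turn),3),"tilt",np.round(R[:,2],3),"F",np.round(s["contact_force"],1),"w",round(s["width"]*1000,1),"pos",np.round(s["position"]*1000,1))
E
python3 -c "
from h import *
shift(TUBE[0],200,-105.3)"
```

```text
clock 0.6 shift [-234.  -348.2   50. ] turn 0.705 tilt [ 0. -0. -1.] F [-0.7  0.4  0.1] w 85.4 pos [ 243.8 -520.8  231.3]
```

Call:
drive_tool:
  steps:
    - [-24, -36, 5, 0.1, 1]
    - [-48, -72, 10, 0.2, 1]
    - [-72, -108, 15, 0.3, 1]
    - [-96, -144, 20, 0.4, 1]
    - [-120, -180, 25, 0.5, 1]
  squeeze: 30

```text
clock: 1.1
position: [0.3566, -0.3344, 0.2063]
ee_rot: [0.0, -0.683, 0.73, -0.0]
contact_force: [-0.1, -0.6, -0.1]
width: 0.0851
```

```bash
python3 -c "
from h import *
shift(TUBE[0],200,-105.3)"
```

```text
clock 1.1 shift [-179.6  -91.5   25. ] turn 0.2 tilt [ 0.001 -0.001 -1.   ] F [-0.1 -0.6 -0.1] w 85.1 pos [ 356.6 -334.4  206.3]
```

Call:
drive_tool:
  steps:
    - [-40, -20, 5, 0.06, 1]
    - [-80, -40, 10, 0.12, 1]
    - [-120, -60, 15, 0.2, 1]
    - [-160, -80, 20, 0.2, 1]
    - [-180, -91, 25, 0.2, 1]

```text
clock: 1.6
position: [0.4606, -0.1579, 0.1814]
ee_rot: [0.001, -0.608, 0.794, -0.0]
contact_force: [0.0, -2.0, 0.3]
width: 0.0855
```

Call:
drive_tool:
  steps:
    - [0, 0, 0, 0, 1]
    - [0, 0, 0, 0, 1]

```text
clock: 1.8
position: [0.4606, -0.1577, 0.1814]
ee_rot: [0.0, -0.608, 0.794, -0.0]
contact_force: [0.3, -1.1, 0.5]
width: 0.0859
```

```bash
cat > look.py <<'E'
import sys
from h import *
tag=sys.argv[1]
for n in("side","top"):
    im=manip.get_image(n)
    c=im[60:380,120:420] if n=="side" else im[100:320,140:440]
    f=1.6 if n=="side" else 2
    cv2.imwrite(f"pics/{tag}_{n}.png",cv2.resize(cv2.convertScaleAbs(c,alpha=1.5),None,fx=f,fy=f,interpolation=cv2.INTER_CUBIC))
a=cv2.imread(f"pics/{tag}_side.png");b=cv2.imread(f"pics/{tag}_top.png")
b=cv2.resize(b,(int(b.shape[1]*1.0*320/600),int(b.shape[0]*320/600))) if b.shape[1]>600 else b
a=cv2.resize(a,None,fx=.8,fy=.8,interpolation=cv2.INTER_AREA);b=cv2.resize(b,None,fx=.68,fy=.68,interpolation=cv2.INTER_AREA)
h=max(a.shape[0],b.shape[0]);p=lambda i:np.pad(i,((0,h-i.shape[0]),(0,0),(0,0)))
cv2.imwrite(f"pics/{tag}.png",np.hstack([p(a),p(b)]))
E
python3 look.py hov1; python3 -c "
from h import *
shift(TUBE[0],62,-105.3)
s,R=tool();P=s['position'];print(proj('side',P),proj('top',P))"
```

```text
clock 1.9 shift [  2.5   0.  138.4] turn 0.002 tilt [ 0.002 -0.001 -1.   ] F [-0.5 -0.4  0.3] w 85.2 pos [ 460.3 -158.9  181.7]
[[330.33806608  96.30051098]] [[362.98243878 240.15960917]]
```

View pics/hov1.png

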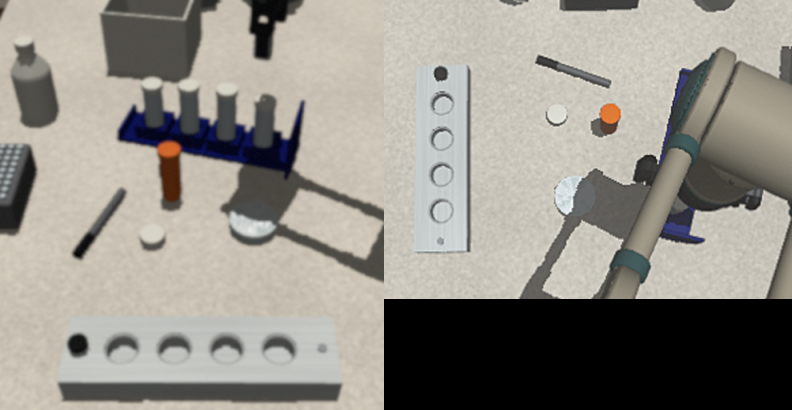

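The gripper hovers above the first tube, which shows at about (265,120) in the left pane with the fingers above it near (263,35). Descending.

Call:
drive_tool:
  steps:
    - [2, 0, 30, 0, 1]
    - [2, 0, 60, 0, 1]
    - [2, 0, 90, 0, 1]
    - [2, 0, 110, 0, 1]
    - [2, 0, 126, 0, 1]

```text
clock: 2.4
position: [0.4589, -0.1622, 0.0546]
ee_rot: [0.0, -0.607, 0.795, -0.0]
contact_force: [0.5, 0.0, 0.2]
width: 0.0853
```

Call:
drive_tool:
  steps:
    - [0, 0, 12, 0, 1]
    - [0, 0, 12, 0, 1]

```text
clock: 2.6
position: [0.4572, -0.1632, 0.0413]
ee_rot: [-0.001, -0.606, 0.796, 0.001]
contact_force: [-0.1, 0.1, -0.1]
width: 0.0857
```

```bash
python3 look.py down1; python3 -c "
from h import *
shift(TUBE[0],62,-105.3)"
```

```text
clock 2.7 shift [-2.3 -0.5 -0.4] turn -0.002 tilt [ 0.001 -0.001 -1.   ] F [ 1.1  0.5 -0.4] w 85.5 pos [ 458.8 -163.4   42.9]
```

View pics/down1.png

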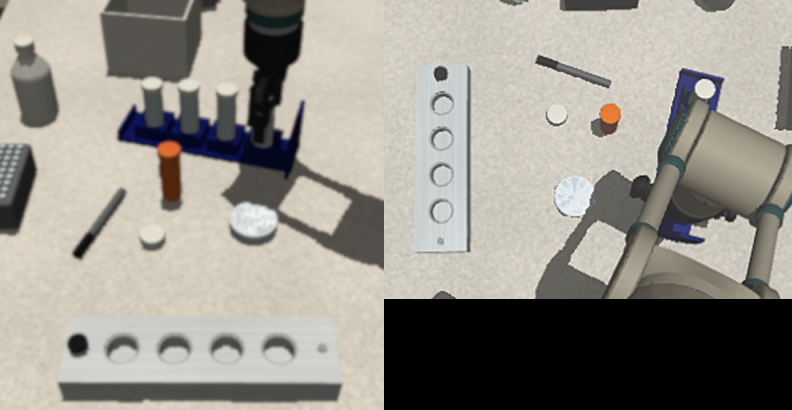

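The jaws straddle the first tube at (262,125) in the left pane. Closing.

Call:
drive_tool:
  steps:
    - [-2, 0, 0, 0, 0.2]
    - [-2, 0, 0, 0, -0.2]
    - [-2, 0, 0, 0, -1]
    - [-2, 0, 0, 0, -1]
    - [-2, 0, 0, 0, -1]
  squeeze: 30

```text
clock: 3.2
position: [0.4596, -0.1615, 0.0434]
ee_rot: [0.0, -0.606, 0.796, -0.001]
contact_force: [0.0, -0.2, 4.1]
width: 0.0272
```

Call:
drive_tool:
  steps:
    - [0, 0, 0, 0, -1]
    - [0, 0, 0, 0, -1]
    - [0, 0, 0, 0, -1]

```text
clock: 3.5
position: [0.4597, -0.1614, 0.0434]
ee_rot: [0.0, -0.606, 0.796, -0.001]
contact_force: [0.5, 0.3, 0.3]
width: 0.0275
```

Gripped at 27.5 mm with almost no side force. Lifting.

Call:
drive_tool:
  steps:
    - [0, 0, -15, 0, -1]
    - [0, 0, -40, 0, -1]
    - [0, 0, -70, 0, -1]
    - [0, 0, -100, 0, -1]
    - [0, 0, -125, 0, -1]

```text
clock: 4.0
position: [0.4596, -0.1613, 0.1697]
ee_rot: [0.0, -0.606, 0.796, -0.001]
contact_force: [0.5, -0.2, -0.6]
width: 0.0273
```

```bash
python3 -c "
from h import *
shift(WELL[0],190,-89.06)"
```

```text
clock 4.0 shift [-386.4  -64.9   -1.8] turn -0.285 tilt [ 0.002 -0.001 -1.   ] F [ 0.5 -0.2 -0.6] w 27.3 pos [ 459.6 -161.3  169.7]
```

Call:
drive_tool:
  steps:
    - [-25, -4, 0, -0.03, -1]
    - [-65, -11, 0, -0.06, -1]
    - [-105, -18, 0, -0.09, -1]
    - [-145, -25, 0, -0.12, -1]
    - [-185, -32, 0, -0.15, -1]

```text
clock: 4.5
position: [0.5398, 0.01, 0.1693]
ee_rot: [0.0, -0.664, 0.748, -0.001]
contact_force: [0.3, 1.1, -0.9]
width: 0.0274
```

```bash
python3 -c "
from h import *
shift(WELL[0],190,-89.06)"
```

```text
clock 4.5 shift [-192.6  -62.8   -2.1] turn -0.134 tilt [ 0.002 -0.001 -1.   ] F [ 0.3  1.1 -0.9] w 27.4 pos [539.8  10.  169.3]
```

Call:
drive_tool:
  steps:
    - [-40, -13, 0, -0.03, -1]
    - [-80, -26, 0, -0.06, -1]
    - [-120, -39, 0, -0.09, -1]
    - [-160, -52, 0, -0.12, -1]
    - [-185, -60, 0, -0.13, -1]

```text
clock: 5.0
position: [0.6219, 0.1897, 0.1684]
ee_rot: [-0.0, 0.712, -0.702, 0.001]
contact_force: [0.0, -1.0, -0.5]
width: 0.0274
```

Call:
drive_tool:
  steps:
    - [-8, -3, 0, 0, -1]
    - [-8, -3, 0, 0, -1]
    - [-8, -3, 0, 0, -1]

```text
clock: 5.3
position: [0.6239, 0.1966, 0.1679]
ee_rot: [0.001, 0.712, -0.702, 0.001]
contact_force: [0.3, -0.3, -0.8]
width: 0.0275
```

```bash
python3 look.py over1; python3 -c "
from h import *
shift(WELL[0],62,-89.06)"
```

```text
clock 5.4 shift [  2.   -0.6 125.2] turn -0.003 tilt [ 0.001 -0.001 -1.   ] F [ 0.2  0.8 -0.2] w 27.4 pos [624.1 196.1 168.5]
```

View pics/over1.png

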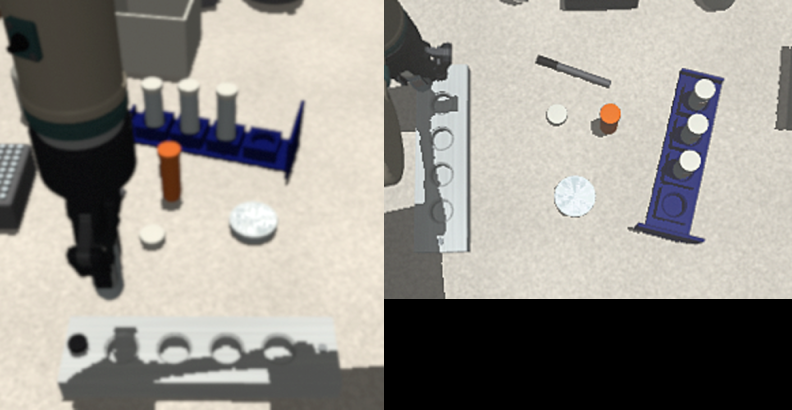

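The first tube is held over the knob end of the block (left pane, about (108,280)). The rest stand in the rack at (153,105), (189,108) and (227,112). Lowering to just above the block to check alignment.

Call:
drive_tool:
  steps:
    - [2, 0, 20, 0, -1]
    - [2, 0, 45, 0, -1]
    - [2, 0, 70, 0, -1]
    - [2, 0, 86, 0, -1]
    - [2, 0, 86, 0, -1]

```text
clock: 5.9
position: [0.6219, 0.1921, 0.0802]
ee_rot: [0.003, 0.711, -0.703, -0.001]
contact_force: [-0.2, 0.2, -1.2]
width: 0.0274
```

```bash
python3 -c "
from h import *
shift(WELL[0],62,-89.06)
im=manip.get_image('side')[240:390,150:300];cv2.imwrite('pics/al1.png',cv2.resize(cv2.convertScaleAbs(im,alpha=1.6),None,fx=4,fy=4,interpolation=cv2.INTER_CUBIC))
print(proj('side',[[.6248,.1939,.05],[.6248,.1939,.032]]))"
```

```text
clock 5.9 shift [-1.9 -3.1 36.8] turn -0.005 tilt [-0.005 -0.003 -1.   ] F [-0.2  0.2 -1.2] w 27.4 pos [621.9 192.1  80.2]
[[213.93915267 323.95350011]
 [215.29047461 331.17252246]]
```

View pics/al1.png

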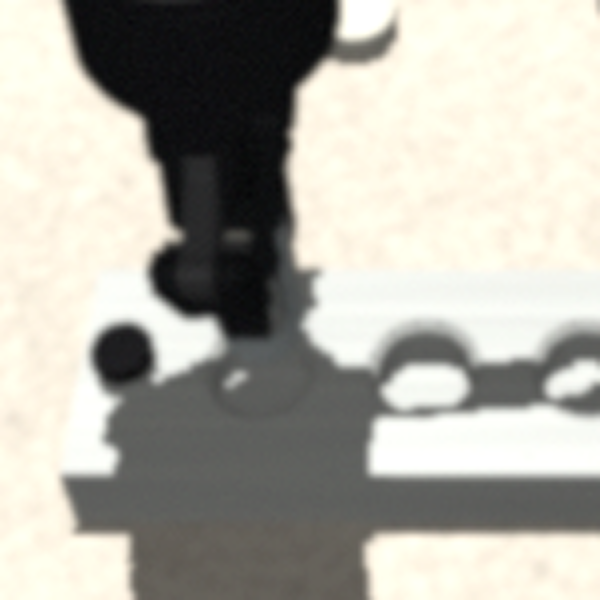

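The foot sits in line with the knob well (foot near (262,350), well (262,380)). Continuing down.

Call:
drive_tool:
  steps:
    - [-1, -2, 0, 0, -1]
    - [-1, -2, 8, 0, -1]
    - [-1, -2, 16, 0, -1]
    - [-1, -2, 20, 0, -1]
    - [-1, -2, 20, 0, -1]

```text
clock: 6.45
position: [0.6244, 0.1935, 0.0608]
ee_rot: [0.002, 0.711, -0.703, -0.0]
contact_force: [0.0, 0.3, -0.8]
width: 0.0271
```

```bash
python3 -c "
from h import *
shift(WELL[0],62,-89.06)"
```

```text
clock 6.45 shift [-0.5 -0.5 17.5] turn -0.004 tilt [-0.004 -0.003 -1.   ] F [ 0.   0.3 -0.8] w 27.1 pos [624.4 193.5  60.8]
```

Call:
drive_tool:
  steps:
    - [0, 0, 5, 0, -1]
    - [0, 0, 10, 0, -1]
    - [0, 0, 14, 0, -1]
    - [0, 0, 16, 0, -1]
    - [0, 0, 16, 0, -1]

```text
clock: 6.95
position: [0.6241, 0.1934, 0.0443]
ee_rot: [0.003, 0.711, -0.703, -0.001]
contact_force: [0.2, -0.2, 0.0]
width: 0.0275
```

Call:
drive_tool:
  steps:
    - [0, 0, 1, 0, -1]
    - [0, 0, 2, 0, -1]

```text
clock: 7.15
position: [0.6245, 0.1934, 0.0434]
ee_rot: [0.002, 0.711, -0.703, -0.0]
contact_force: [-2.2, -0.4, 8.1]
width: 0.0273
```

Floor contact (8 N up) at the expected height. Releasing gradually, then opening.

Call:
drive_tool:
  steps:
    - [0, 0, 0, 0, -0.2]
    - [0, 0, 0, 0, 0]
    - [0, 0, 0, 0, 0.4]
    - [0, 0, 0, 0, 0.8]
    - [0, 0, 0, 0, 1]

```text
clock: 7.65
position: [0.6244, 0.1934, 0.0433]
ee_rot: [0.002, 0.711, -0.703, -0.0]
contact_force: [-0.5, -0.4, 0.4]
width: 0.0834
```

Call:
drive_tool:
  steps:
    - [0, 0, 0, 0, 1]
    - [0, 0, 0, 0, 1]
    - [0, 0, -15, 0, 1]
    - [0, 0, -40, 0, 1]
    - [0, 0, -70, 0, 1]

```text
clock: 8.15
position: [0.6237, 0.1934, 0.1128]
ee_rot: [0.004, 0.711, -0.703, -0.001]
contact_force: [-0.8, 0.0, -0.1]
width: 0.0855
```

Call:
drive_tool:
  steps:
    - [0, 0, -30, 0, 1]
    - [0, 0, -60, 0, 1]
    - [0, 0, -60, 0, 1]

```text
clock: 8.45
position: [0.627, 0.1942, 0.1779]
ee_rot: [-0.001, 0.711, -0.703, 0.001]
contact_force: [0.1, 0.4, 0.2]
width: 0.0855
```

```bash
python3 look.py rel1; python3 -c "
from h import *
shift(TUBE[1],190,-105.3)"
```

```text
clock 8.55 shift [368.4 114.8   3.8] turn 0.279 tilt [-0.005 -0.003 -1.   ] F [ 0.3 -0.3 -0.1] w 85.6 pos [624.4 193.6 173.5]
```

View pics/rel1.png

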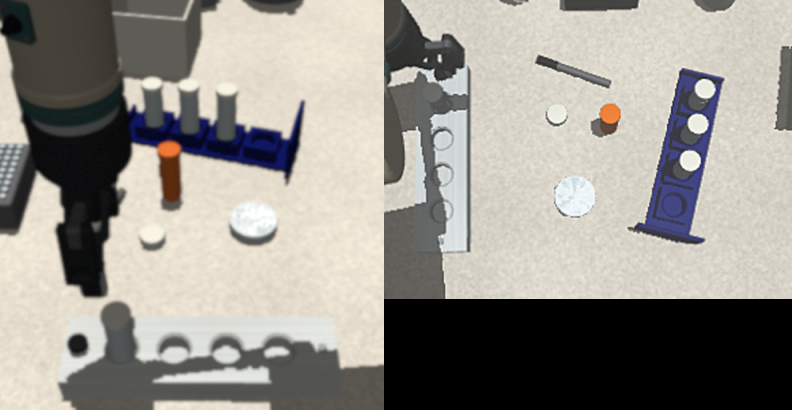

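Tube 1 stands upright in the knob well (left pane (118,330)). On to tube 2.

Call:
drive_tool:
  steps:
    - [30, 9, 0, 0.03, 1]
    - [75, 23, 0, 0.07, 1]
    - [120, 37, 0, 0.11, 1]
    - [165, 51, 0, 0.15, 1]
    - [210, 65, 0, 0.19, 1]

```text
clock: 9.05
position: [0.56, -0.0185, 0.1726]
ee_rot: [-0.004, -0.641, 0.768, 0.002]
contact_force: [1.1, -0.1, 0.1]
width: 0.0856
```

```bash
python3 -c "
from h import *
shift(TUBE[1],190,-105.3)"
```

```text
clock 9.05 shift [163.3  17.2   2.1] turn 0.088 tilt [-0.009 -0.003 -1.   ] F [ 1.1 -0.1  0.1] w 85.6 pos [560.  -18.5 172.6]
```

Call:
drive_tool:
  steps:
    - [40, 4, 0, 0.02, 1]
    - [80, 8, 0, 0.04, 1]
    - [120, 12, 0, 0.06, 1]
    - [163, 17, 0, 0.09, 1]
    - [163, 17, 0, 0.09, 1]

```text
clock: 9.55
position: [0.5119, -0.1802, 0.1717]
ee_rot: [-0.006, -0.604, 0.797, 0.002]
contact_force: [0.2, 0.7, -0.9]
width: 0.0853
```

```bash
python3 -c "
from h import *
shift(TUBE[1],66,-105.3)"
```

```text
clock 9.55 shift [ -5.3  -2.1 124.3] turn -0.008 tilt [-0.012 -0.004 -1.   ] F [ 0.2  0.7 -0.9] w 85.3 pos [ 511.9 -180.2  171.7]
```

Call:
drive_tool:
  steps:
    - [-5, -2, 10, 0, 1]
    - [-5, -2, 40, 0, 1]
    - [-5, -2, 75, 0, 1]
    - [-5, -2, 105, 0, 1]
    - [-5, -2, 105, 0, 1]

```text
clock: 10.05
position: [0.5101, -0.1727, 0.0615]
ee_rot: [-0.009, -0.604, 0.797, 0.008]
contact_force: [-0.1, 0.1, -0.6]
width: 0.0853
```

```bash
python3 -c "
from h import *
shift(TUBE[1],66,-105.3)"
```

```text
clock 10.05 shift [ 2.2 -4.9 14.1] turn -0.006 tilt [-0.023  0.002 -1.   ] F [-0.1  0.1 -0.6] w 85.3 pos [ 510.1 -172.7   61.5]
```

```bash
python3 -c "
from h import *
for i in range(4):
    s,R=tool();q=s['qpos'];print(np.round(q,4),round(q[1]+q[2]+q[4]-np.pi,4),q[3],R[:,2].round(4),np.round(s['position']*1000,1)); manip.get_image('side') 
"
```

```text
[-0.4501  0.3834  1.8108 -0.01    0.9689  1.3994] 0.0215 -0.010026716202587807 [-0.0229  0.0019 -0.9997] [ 510.1 -172.7   61.5]
[-0.4503  0.3811  1.807  -0.0101  0.97    1.3994] 0.0166 -0.010137162205973677 [-1.850e-02 -3.000e-04 -9.998e-01] [ 512.  -173.8   63.9]
[-0.4506  0.3793  1.8042 -0.0103  0.9702  1.3993] 0.0121 -0.010259914980599806 [-0.0145 -0.0024 -0.9999] [ 513.6 -174.8   65.7]
[-0.4509  0.3779  1.8025 -0.0104  0.9701  1.3992] 0.0089 -0.01037902248970556 [-0.0117 -0.0038 -0.9999] [ 514.7 -175.6   67. ]
```

Call:
drive_tool:
  steps:
    - [0, 0, 0, 0, 1]
    - [0, 0, 0, 0, 1]
    - [0, 0, 0, 0, 1]

```text
clock: 10.55
position: [0.5157, -0.1763, 0.0687]
ee_rot: [-0.005, -0.604, 0.797, 0.0]
contact_force: [0.2, 0.5, 0.0]
width: 0.0854
```

```bash
python3 look.py d2; python3 -c "
from h import *
shift(TUBE[1],66,-105.3)"
```

```text
clock 10.65 shift [ 0.2  1.3 20.9] turn -0.007 tilt [-0.009 -0.005 -1.   ] F [ 0.5 -0.1  0.3] w 85.6 pos [ 515.4 -176.2   68.2]
```

View pics/d2.png

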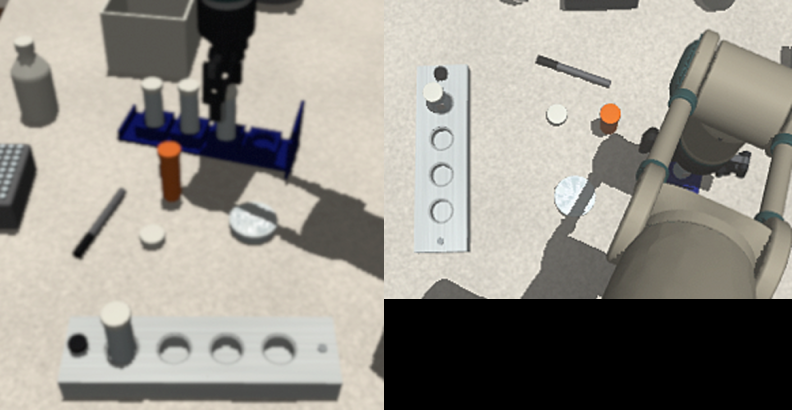

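Tube 1 stands in the knob well (left pane (118,335)), and the jaws straddle tube 2. Lowering and closing.

Call:
drive_tool:
  steps:
    - [0, 1, 8, 0, 1]
    - [0, 1, 15, 0, 1]
    - [0, 1, 21, 0, 1]
    - [0, 1, 21, 0, 1]
    - [0, 1, 21, 0, 1]

```text
clock: 11.15
position: [0.514, -0.176, 0.0468]
ee_rot: [-0.005, -0.604, 0.797, 0.001]
contact_force: [0.5, 0.2, 0.5]
width: 0.0852
```

Call:
drive_tool:
  steps:
    - [0, 0, 0, 0, 0.2]
    - [0, 0, 0, 0, -0.2]
    - [0, 0, 0, 0, -1]
    - [0, 0, 0, 0, -1]
    - [0, 0, 0, 0, -1]

```text
clock: 11.65
position: [0.5141, -0.176, 0.047]
ee_rot: [-0.005, -0.604, 0.797, 0.001]
contact_force: [-0.5, 0.0, 0.9]
width: 0.0274
```

Call:
drive_tool:
  steps:
    - [0, 0, 0, 0, -1]
    - [0, 0, 0, 0, -1]

```text
clock: 11.85
position: [0.5141, -0.176, 0.047]
ee_rot: [-0.005, -0.604, 0.797, 0.001]
contact_force: [-0.5, -0.1, 0.7]
width: 0.0274
```

```bash
python3 -c "
from h import *
shift(TUBE[1],66,-105.3)"
```

```text
clock 11.85 shift [ 0.1  0.2 -0.3] turn -0.007 tilt [-0.01  -0.005 -1.   ] F [-0.5 -0.1  0.7] w 27.4 pos [ 514.1 -176.    47. ]
```

Call:
drive_tool:
  steps:
    - [0, 0, -15, 0, -1]
    - [0, 0, -45, 0, -1]
    - [0, 0, -85, 0, -1]
    - [0, 0, -125, 0, -1]
    - [0, 0, -125, 0, -1]

```text
clock: 12.35
position: [0.5189, -0.177, 0.1777]
ee_rot: [-0.003, -0.604, 0.797, -0.004]
contact_force: [1.2, 0.0, 0.1]
width: 0.0273
```

Call:
drive_tool:
  steps:
    - [0, 0, 0, 0, -1]
    - [0, 0, 0, 0, -1]
    - [0, 0, 0, 0, -1]

```text
clock: 12.65
position: [0.5181, -0.1766, 0.1764]
ee_rot: [-0.003, -0.604, 0.797, -0.003]
contact_force: [-0.5, -0.4, -1.5]
width: 0.027
```

```bash
python3 -c "
from h import *
shift(WELL[1],190,-89.06)"
```

```text
clock 12.65 shift [-369.5   51.     1.7] turn -0.29 tilt [-0.001 -0.009 -1.   ] F [-0.5 -0.4 -1.5] w 27.0 pos [ 518.1 -176.6  176.4]
```

Call:
drive_tool:
  steps:
    - [-25, 4, 0, -0.03, -1]
    - [-65, 9, 0, -0.07, -1]
    - [-105, 15, 1, -0.11, -1]
    - [-145, 20, 1, -0.15, -1]
    - [-185, 26, 1, -0.19, -1]

```text
clock: 13.15
position: [0.5423, 0.01, 0.1721]
ee_rot: [-0.004, -0.677, 0.736, -0.002]
contact_force: [0.9, 0.1, 0.5]
width: 0.0268
```

```bash
python3 -c "
from h import *
shift(WELL[1],190,-89.06)"
```

```text
clock 13.15 shift [-184.4  -11.3   -0.8] turn -0.099 tilt [-0.004 -0.009 -1.   ] F [0.9 0.1 0.5] w 26.8 pos [542.3  10.  172.1]
```

Call:
drive_tool:
  steps:
    - [-40, -2, 0, -0.03, -1]
    - [-80, -4, 0, -0.06, -1]
    - [-120, -7, 0, -0.1, -1]
    - [-160, -10, 0, -0.1, -1]
    - [-184, -11, 0, -0.1, -1]

```text
clock: 13.65
position: [0.5679, 0.1953, 0.1687]
ee_rot: [0.005, 0.714, -0.7, 0.0]
contact_force: [-0.0, -0.4, -0.5]
width: 0.0271
```

Call:
drive_tool:
  steps:
    - [-4, 0, 0, 0, -1]
    - [-4, 0, 0, 0, -1]
    - [-4, 0, 0, 0, -1]
    - [-4, 0, 0, 0, -1]

```text
clock: 14.05
position: [0.5677, 0.1978, 0.1684]
ee_rot: [0.006, 0.713, -0.701, 0.0]
contact_force: [0.1, -0.3, -0.7]
width: 0.0271
```

```bash
python3 -c "
from h import *
shift(WELL[1],66,-89.06)"
```

```text
clock 14.05 shift [  3.9  -2.  121.1] turn 0.001 tilt [-0.007 -0.009 -1.   ] F [ 0.1 -0.3 -0.7] w 27.1 pos [567.7 197.8 168.4]
```

Call:
drive_tool:
  steps:
    - [4, -2, 10, 0, -1]
    - [4, -2, 45, 0, -1]
    - [4, -2, 80, 0, -1]
    - [4, -2, 80, 0, -1]
    - [4, -2, 80, 0, -1]

```text
clock: 14.55
position: [0.569, 0.1922, 0.0882]
ee_rot: [0.006, 0.713, -0.701, 0.0]
contact_force: [0.3, -0.4, 0.5]
width: 0.0272
```

```bash
python3 -c "
from h import *
im=manip.get_image('side');im=manip.get_image('side')[240:390,180:330];cv2.imwrite('pics/al2.png',cv2.resize(cv2.convertScaleAbs(im,alpha=1.6),None,fx=4,fy=4,interpolation=cv2.INTER_CUBIC))
shift(WELL[1],66,-89.06)"
```

```text
clock 14.65 shift [-0.3  1.7 42.8] turn 0.001 tilt [-0.004 -0.008 -1.   ] F [-0.6  0.6  0.3] w 27.4 pos [570.7 193.   90.1]
```

View pics/al2.png

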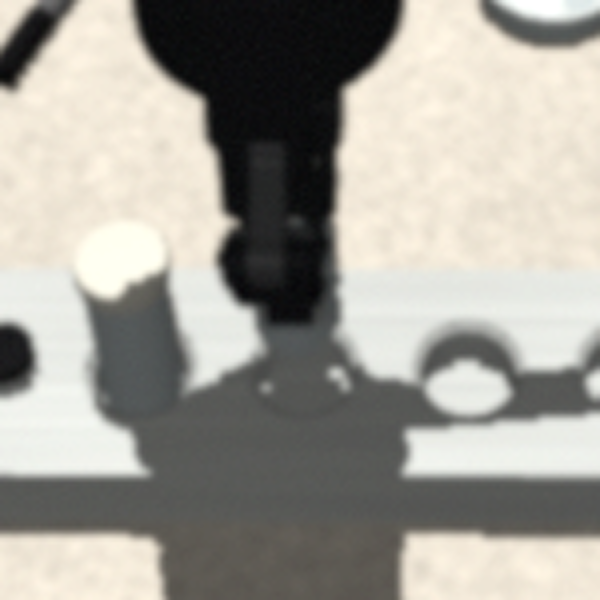

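Tube 2's foot is over the second well (300,350 above 303,380). Tube 1 stands fully in its well, centred. Lowering.

Call:
drive_tool:
  steps:
    - [0, 2, 10, 0, -1]
    - [0, 2, 22, 0, -1]
    - [0, 2, 34, 0, -1]
    - [0, 2, 40, 0, -1]
    - [0, 2, 40, 0, -1]

```text
clock: 15.15
position: [0.5674, 0.1925, 0.0485]
ee_rot: [0.006, 0.713, -0.701, 0.001]
contact_force: [-0.3, -0.2, -0.7]
width: 0.0271
```

Call:
drive_tool:
  steps:
    - [0, 0, 0, 0, -1]
    - [0, 0, 1, 0, -1]
    - [0, 0, 2, 0, -1]

```text
clock: 15.45
position: [0.5678, 0.1925, 0.047]
ee_rot: [0.005, 0.713, -0.701, 0.001]
contact_force: [-0.4, 0.5, 7.4]
width: 0.0275
```

Floor contact at z = 0.047, the same as the pick height. Releasing.

Call:
drive_tool:
  steps:
    - [0, 0, 0, 0, -0.2]
    - [0, 0, 0, 0, 0]
    - [0, 0, 0, 0, 0.4]
    - [0, 0, 0, 0, 0.8]
    - [0, 0, 0, 0, 1]

```text
clock: 15.95
position: [0.5678, 0.1925, 0.047]
ee_rot: [0.005, 0.713, -0.701, 0.001]
contact_force: [-0.6, 0.3, -0.4]
width: 0.0835
```

Call:
drive_tool:
  steps:
    - [0, 0, 0, 0, 1]
    - [0, 0, -20, 0, 1]
    - [0, 0, -55, 0, 1]
    - [0, 0, -95, 0, 1]
    - [0, 0, -125, 0, 1]

```text
clock: 16.45
position: [0.5691, 0.1938, 0.1743]
ee_rot: [0.004, 0.713, -0.701, 0.001]
contact_force: [0.3, 0.7, 0.5]
width: 0.0855
```

Call:
drive_tool:
  steps:
    - [0, 0, -3, 0, 1]
    - [0, 0, -3, 0, 1]
    - [0, 0, -3, 0, 1]

```text
clock: 16.75
position: [0.5681, 0.1936, 0.1759]
ee_rot: [0.006, 0.713, -0.701, 0.001]
contact_force: [-0.4, -0.2, -0.1]
width: 0.0852
```

```bash
python3 look.py rel2; python3 -c "
from h import *
shift(TUBE[2],190,-105.3)"
```

```text
clock 16.85 shift [384.3   6.7   7.5] turn 0.285 tilt [-0.008 -0.009 -1.   ] F [ 0.1 -0.2  0.8] w 85.4 pos [567.9 193.5 175.3]
```

View pics/rel2.png

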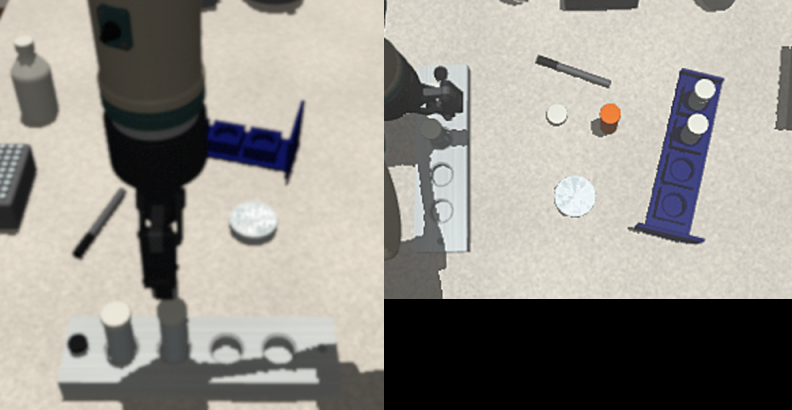

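Tubes 1 and 2 stand in wells 1 and 2 (left pane (118,335) and (173,335)). Next, tube 3.

Call:
drive_tool:
  steps:
    - [30, 0, 1, 0.03, 1]
    - [75, 1, 1, 0.07, 1]
    - [120, 2, 2, 0.11, 1]
    - [165, 3, 3, 0.15, 1]
    - [210, 4, 4, 0.19, 1]

```text
clock: 17.35
position: [0.5666, -0.0181, 0.1717]
ee_rot: [-0.007, -0.643, 0.766, 0.0]
contact_force: [0.8, 0.5, -0.5]
width: 0.0852
```

```bash
python3 -c "
from h import *
shift(TUBE[2],190,-105.3)"
```

```text
clock 17.35 shift [170.  -31.2   1.9] turn 0.093 tilt [-0.011 -0.009 -1.   ] F [ 0.8  0.5 -0.5] w 85.2 pos [566.6 -18.1 171.7]
```

Call:
drive_tool:
  steps:
    - [40, -8, 0, 0.02, 1]
    - [80, -16, 0, 0.04, 1]
    - [125, -24, 1, 0.07, 1]
    - [168, -31, 1, 0.09, 1]
    - [168, -31, 1, 0.09, 1]

```text
clock: 17.85
position: [0.5675, -0.1944, 0.1704]
ee_rot: [-0.008, -0.606, 0.796, -0.001]
contact_force: [0.1, 0.3, 0.8]
width: 0.0856
```

Call:
drive_tool:
  steps:
    - [0, 0, 0, 0, 1]
    - [0, 0, 0, 0, 1]
    - [0, 0, 0, 0, 1]

```text
clock: 18.15
position: [0.5673, -0.193, 0.1698]
ee_rot: [-0.008, -0.606, 0.795, 0.0]
contact_force: [-1.0, -0.9, 0.4]
width: 0.085
```

```bash
python3 -c "
from h import *
shift(TUBE[2],64,-105.3)"
```

```text
clock 18.15 shift [ -3.9  -1.3 124.5] turn -0.001 tilt [-0.014 -0.01  -1.   ] F [-1.  -0.9  0.4] w 85.0 pos [ 567.3 -193.   169.8]
```

Call:
drive_tool:
  steps:
    - [-4, -1, 10, 0, 1]
    - [-4, -1, 45, 0, 1]
    - [-4, -1, 85, 0, 1]
    - [-4, -1, 105, 0, 1]
    - [-4, -1, 105, 0, 1]

```text
clock: 18.65
position: [0.5651, -0.1879, 0.061]
ee_rot: [-0.01, -0.607, 0.795, 0.004]
contact_force: [-0.6, -0.2, -0.2]
width: 0.0852
```

```bash
python3 look.py d3; python3 -c "
from h import *
for i in range(3): manip.get_image('side')
shift(TUBE[2],64,-105.3)"
```

```text
clock 18.9 shift [ 0.3  1.  21.2] turn -0.0 tilt [-0.011 -0.011 -1.   ] F [-0.8  0.2  0.3] w 85.3 pos [ 569.2 -190.6   66.4]
```

View pics/d3.png

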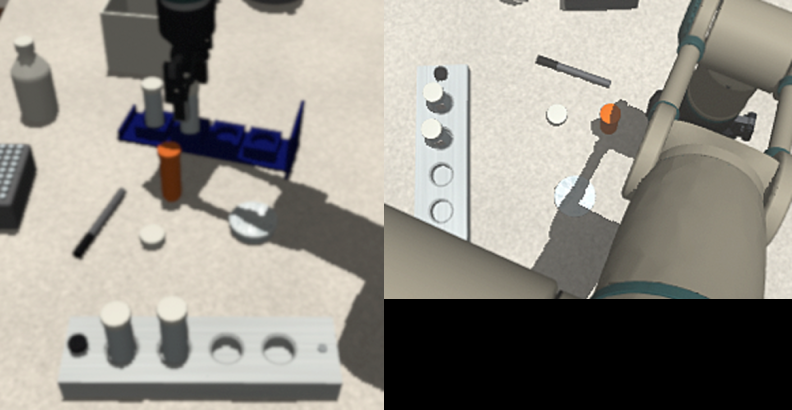

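Tubes 1 and 2 are upright in the block, and the jaws straddle tube 3 (left pane (188,110)).

Call:
drive_tool:
  steps:
    - [0, 1, 8, 0, 1]
    - [0, 1, 15, 0, 1]
    - [0, 1, 21, 0, 1]
    - [0, 1, 21, 0, 1]
    - [0, 1, 21, 0, 1]

```text
clock: 19.4
position: [0.5678, -0.1906, 0.0451]
ee_rot: [-0.008, -0.606, 0.795, -0.001]
contact_force: [0.9, 0.4, 0.6]
width: 0.0857
```

Call:
drive_tool:
  steps:
    - [0, 0, 0, 0, 0.2]
    - [0, 0, 0, 0, -0.2]
    - [0, 0, 0, 0, -1]
    - [0, 0, 0, 0, -1]
    - [0, 0, 0, 0, -1]

```text
clock: 19.9
position: [0.5679, -0.1906, 0.0453]
ee_rot: [-0.008, -0.606, 0.795, -0.001]
contact_force: [-0.0, 1.1, 1.2]
width: 0.0273
```

Call:
drive_tool:
  steps:
    - [0, 0, 0, 0, -1]
    - [0, 0, 0, 0, -1]

```text
clock: 20.1
position: [0.5679, -0.1906, 0.0453]
ee_rot: [-0.008, -0.606, 0.795, -0.001]
contact_force: [-0.1, -0.4, 0.4]
width: 0.0272
```

Call:
drive_tool:
  steps:
    - [0, 0, -15, 0, -1]
    - [0, 0, -45, 0, -1]
    - [0, 0, -85, 0, -1]
    - [0, 0, -125, 0, -1]
    - [0, 0, -125, 0, -1]

```text
clock: 20.6
position: [0.5729, -0.1907, 0.1765]
ee_rot: [-0.005, -0.606, 0.795, -0.007]
contact_force: [0.6, 0.4, -0.3]
width: 0.0276
```

```bash
python3 -c "
from h import *
shift(WELL[2],190,-89.06)"
```

```text
clock 20.6 shift [-353.3  159.1   -1. ] turn -0.284 tilt [ 0.    -0.016 -1.   ] F [ 0.6  0.4 -0.3] w 27.6 pos [ 572.9 -190.7  176.5]
```

Call:
drive_tool:
  steps:
    - [-22, 10, 0, -0.03, -1]
    - [-60, 27, 0, -0.07, -1]
    - [-98, 44, 0, -0.11, -1]
    - [-136, 61, 0, -0.15, -1]
    - [-174, 78, 0, -0.19, -1]

```text
clock: 21.1
position: [0.5426, -0.0009, 0.1724]
ee_rot: [-0.006, -0.68, 0.734, -0.005]
contact_force: [0.4, 0.0, -0.8]
width: 0.0269
```

```bash
python3 -c "
from h import *
shift(WELL[2],190,-89.06)"
```

```text
clock 21.1 shift [-190.    44.5   -1.9] turn -0.093 tilt [-0.001 -0.016 -1.   ] F [ 0.4  0.  -0.8] w 26.9 pos [542.6  -0.9 172.4]
```

Call:
drive_tool:
  steps:
    - [-40, 9, 0, -0.03, -1]
    - [-80, 18, 0, -0.06, -1]
    - [-120, 28, -1, -0.09, -1]
    - [-160, 37, -2, -0.09, -1]
    - [-188, 44, -2, -0.09, -1]

```text
clock: 21.6
position: [0.5119, 0.1923, 0.1706]
ee_rot: [0.006, 0.712, -0.702, 0.005]
contact_force: [-0.8, -0.4, -0.3]
width: 0.0273
```

Call:
drive_tool:
  steps:
    - [-2, 0, 0, 0, -1]
    - [-2, 0, 0, 0, -1]
    - [-2, 0, 0, 0, -1]
    - [-2, 0, 0, 0, -1]

```text
clock: 22.0
position: [0.5122, 0.193, 0.1704]
ee_rot: [0.007, 0.712, -0.702, 0.005]
contact_force: [-0.2, 0.2, -0.4]
width: 0.0274
```

```bash
python3 -c "
from h import *
shift(WELL[2],64,-89.06)"
```

```text
clock 22.0 shift [ -1.   -1.  125.1] turn -0.003 tilt [-0.003 -0.016 -1.   ] F [-0.2  0.2 -0.4] w 27.4 pos [512.2 193.  170.4]
```

Call:
drive_tool:
  steps:
    - [-1, -1, 10, 0, -1]
    - [-1, -1, 45, 0, -1]
    - [-1, -1, 80, 0, -1]
    - [-1, -1, 80, 0, -1]
    - [-1, -1, 80, 0, -1]

```text
clock: 22.5
position: [0.5128, 0.1921, 0.09]
ee_rot: [0.007, 0.711, -0.703, 0.004]
contact_force: [0.5, 0.4, -0.2]
width: 0.0273
```

```bash
python3 -c "
from h import *
for i in range(3): manip.get_image('side')
im=manip.get_image('side')[240:390,220:370];cv2.imwrite('pics/al3.png',cv2.resize(cv2.convertScaleAbs(im,alpha=1.6),None,fx=4,fy=4,interpolation=cv2.INTER_CUBIC))
shift(WELL[2],64,-89.06)"
```

```text
clock 22.7 shift [ 0.3  1.6 46.9] turn -0.003 tilt [ 0.001 -0.015 -1.   ] F [-0.8 -0.1 -0.6] w 27.1 pos [514.4 193.   92.1]
```

View pics/al3.png

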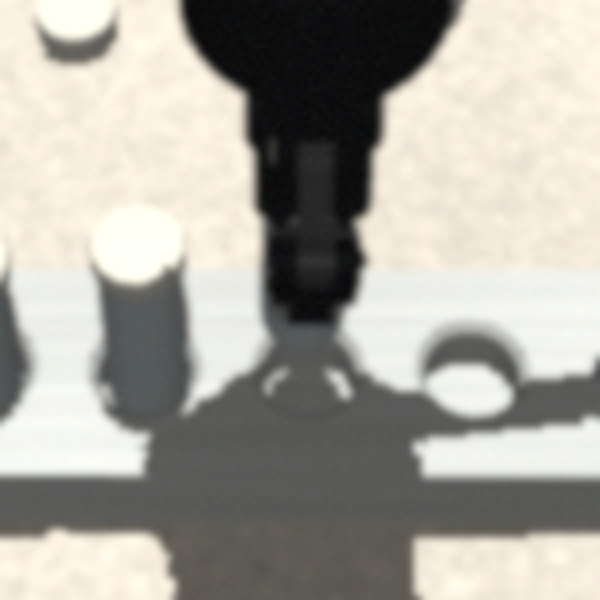

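Tube 3's foot (305,350) is over well 3 (308,380). Lowering 44 mm, then feeling for the floor.

Call:
drive_tool:
  steps:
    - [0, 2, 12, 0, -1]
    - [0, 2, 24, 0, -1]
    - [0, 2, 36, 0, -1]
    - [0, 2, 44, 0, -1]
    - [0, 2, 44, 0, -1]

```text
clock: 23.2
position: [0.5111, 0.192, 0.0463]
ee_rot: [0.007, 0.712, -0.702, 0.005]
contact_force: [-0.0, -0.5, -1.7]
width: 0.0274
```

Call:
drive_tool:
  steps:
    - [0, 0, 0, 0, -1]
    - [0, 0, 1, 0, -1]
    - [0, 0, 2, 0, -1]

```text
clock: 23.5
position: [0.5115, 0.192, 0.0452]
ee_rot: [0.006, 0.712, -0.702, 0.005]
contact_force: [-2.1, -0.2, 10.6]
width: 0.0273
```

Call:
drive_tool:
  steps:
    - [0, 0, 0, 0, -0.2]
    - [0, 0, 0, 0, 0]
    - [0, 0, 0, 0, 0.4]
    - [0, 0, 0, 0, 0.8]
    - [0, 0, 0, 0, 1]

```text
clock: 24.0
position: [0.5114, 0.192, 0.0452]
ee_rot: [0.006, 0.712, -0.702, 0.005]
contact_force: [-0.4, 0.4, 0.2]
width: 0.0834
```

Call:
drive_tool:
  steps:
    - [0, 0, 0, 0, 1]
    - [0, 0, -20, 0, 1]
    - [0, 0, -55, 0, 1]
    - [0, 0, -95, 0, 1]
    - [0, 0, -125, 0, 1]

```text
clock: 24.5
position: [0.5122, 0.1942, 0.1724]
ee_rot: [0.006, 0.712, -0.702, 0.005]
contact_force: [-0.4, 0.4, 0.4]
width: 0.0856
```

Call:
drive_tool:
  steps:
    - [0, 0, -3, 0, 1]
    - [0, 0, -3, 0, 1]
    - [0, 0, -3, 0, 1]

```text
clock: 24.8
position: [0.5112, 0.1939, 0.174]
ee_rot: [0.007, 0.712, -0.702, 0.005]
contact_force: [-0.1, -0.6, -0.5]
width: 0.0857
```

```bash
python3 look.py rel3; python3 -c "
from h import *
shift(TUBE[3],190,-105.3)"
```

```text
clock 24.9 shift [ 400.9 -105.6    8.4] turn 0.28 tilt [-0.004 -0.016 -1.   ] F [ 0.5  1.1 -0.2] w 85.6 pos [511.  193.9 173.5]
```

View pics/rel3.png

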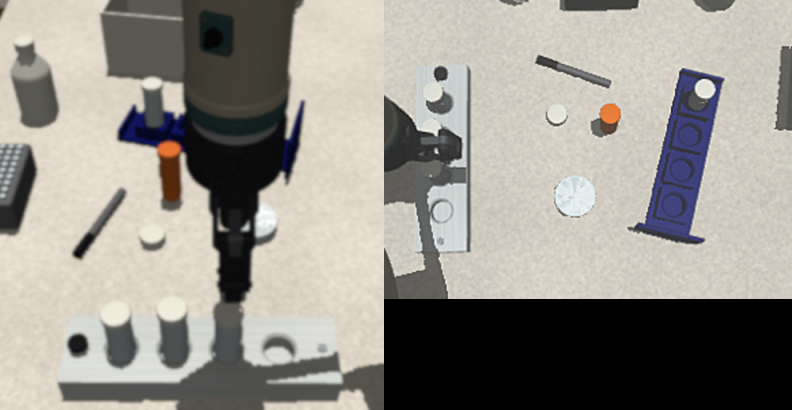

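Call:
drive_tool:
  steps:
    - [30, -8, 1, 0.03, 1]
    - [74, -19, 1, 0.07, 1]
    - [118, -31, 2, 0.11, 1]
    - [162, -43, 3, 0.15, 1]
    - [206, -55, 4, 0.19, 1]

```text
clock: 25.4
position: [0.5683, -0.013, 0.1711]
ee_rot: [-0.007, -0.641, 0.767, -0.004]
contact_force: [-0.1, 0.4, -0.2]
width: 0.0856
```

```bash
python3 -c "
from h import *
shift(TUBE[3],190,-105.3)"
```

```text
clock 25.4 shift [180.2 -86.9   2.5] turn 0.089 tilt [-0.006 -0.016 -1.   ] F [-0.1  0.4 -0.2] w 85.6 pos [568.3 -13.  171.1]
```

Call:
drive_tool:
  steps:
    - [40, -19, 0, 0.02, 1]
    - [80, -38, 1, 0.04, 1]
    - [120, -58, 1, 0.07, 1]
    - [160, -77, 2, 0.09, 1]
    - [177, -86, 2, 0.09, 1]

```text
clock: 25.9
position: [0.6216, -0.2064, 0.1696]
ee_rot: [-0.008, -0.605, 0.796, -0.004]
contact_force: [0.1, 0.2, -0.5]
width: 0.0854
```

Call:
drive_tool:
  steps:
    - [0, 0, 0, 0, 1]
    - [0, 0, 0, 0, 1]
    - [0, 0, 0, 0, 1]

```text
clock: 26.2
position: [0.6208, -0.2043, 0.169]
ee_rot: [-0.009, -0.606, 0.796, -0.003]
contact_force: [0.4, -0.8, -0.4]
width: 0.0855
```

```bash
python3 -c "
from h import *
shift(TUBE[3],60,-105.3)"
```

```text
clock 26.2 shift [ -1.1  -2.2 127.7] turn -0.003 tilt [-0.01  -0.015 -1.   ] F [ 0.4 -0.8 -0.4] w 85.5 pos [ 620.8 -204.3  169. ]
```

Call:
drive_tool:
  steps:
    - [-1, -2, 10, 0, 1]
    - [-1, -2, 45, 0, 1]
    - [-1, -2, 85, 0, 1]
    - [-1, -2, 106, 0, 1]
    - [-1, -2, 106, 0, 1]

```text
clock: 26.7
position: [0.6188, -0.2025, 0.059]
ee_rot: [-0.011, -0.606, 0.795, 0.001]
contact_force: [-0.0, -0.1, 1.6]
width: 0.0854
```

```bash
python3 look.py d4; python3 -c "
from h import *
for i in range(4): manip.get_image('side')
shift(TUBE[3],60,-105.3)"
```

```text
clock 27.0 shift [-0.   1.1 23.7] turn -0.002 tilt [-0.007 -0.016 -1.   ] F [-0.9  0.2 -0.2] w 85.6 pos [ 623.1 -205.7   65. ]
```

View pics/d4.png

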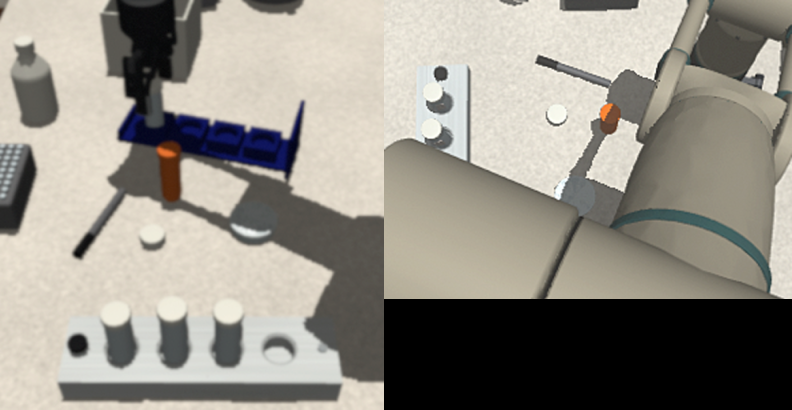

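Three tubes are upright in the block, with the fourth well free (left pane (278,348)). The jaws are around tube 4 (153,105).

Call:
drive_tool:
  steps:
    - [0, 1, 8, 0, 1]
    - [0, 1, 16, 0, 1]
    - [0, 1, 23, 0, 1]
    - [0, 1, 23, 0, 1]
    - [0, 1, 23, 0, 1]

```text
clock: 27.5
position: [0.6217, -0.2057, 0.0414]
ee_rot: [-0.008, -0.606, 0.796, -0.004]
contact_force: [0.4, -0.3, 0.2]
width: 0.0856
```

Call:
drive_tool:
  steps:
    - [0, 0, 0, 0, 0.2]
    - [0, 0, 0, 0, -0.2]
    - [0, 0, 0, 0, -1]
    - [0, 0, 0, 0, -1]
    - [0, 0, 0, 0, -1]

```text
clock: 28.0
position: [0.622, -0.2055, 0.0418]
ee_rot: [-0.008, -0.606, 0.796, -0.004]
contact_force: [-0.2, 1.3, 1.6]
width: 0.0274
```

Call:
drive_tool:
  steps:
    - [0, 0, 0, 0, -1]
    - [0, 0, 0, 0, -1]

```text
clock: 28.2
position: [0.622, -0.2056, 0.0418]
ee_rot: [-0.008, -0.606, 0.796, -0.004]
contact_force: [-0.0, 0.2, 0.4]
width: 0.0274
```

Call:
drive_tool:
  steps:
    - [0, 0, -15, 0, -1]
    - [0, 0, -45, 0, -1]
    - [0, 0, -85, 0, -1]
    - [0, 0, -125, 0, -1]
    - [0, 0, -125, 0, -1]

```text
clock: 28.7
position: [0.6265, -0.2052, 0.1734]
ee_rot: [-0.005, -0.606, 0.796, -0.01]
contact_force: [0.7, -0.1, -0.1]
width: 0.0272
```

```bash
python3 -c "
from h import *
shift(WELL[3],190,-89.06)"
```

```text
clock 28.7 shift [-336.7  269.1   -6.9] turn -0.286 tilt [ 0.004 -0.021 -1.   ] F [ 0.7 -0.1 -0.1] w 27.2 pos [ 626.5 -205.2  173.4]
```

Call:
drive_tool:
  steps:
    - [-20, 16, 0, -0.03, -1]
    - [-52, 42, -1, -0.07, -1]
    - [-84, 67, -2, -0.11, -1]
    - [-116, 93, -2, -0.15, -1]
    - [-148, 118, -3, -0.19, -1]

```text
clock: 29.2
position: [0.5506, -0.0298, 0.1714]
ee_rot: [-0.006, -0.679, 0.734, -0.008]
contact_force: [0.7, -0.5, -0.6]
width: 0.0274
```

```bash
python3 -c "
from h import *
shift(WELL[3],190,-89.06)"
```

```text
clock 29.2 shift [-212.8  110.8   -4.7] turn -0.095 tilt [ 0.003 -0.021 -1.   ] F [ 0.7 -0.5 -0.6] w 27.4 pos [550.6 -29.8 171.4]
```

Call:
drive_tool:
  steps:
    - [-42, 22, -1, -0.03, -1]
    - [-84, 44, -2, -0.06, -1]
    - [-126, 66, -3, -0.09, -1]
    - [-168, 88, -4, -0.09, -1]
    - [-208, 108, -5, -0.09, -1]

```text
clock: 29.7
position: [0.4575, 0.1875, 0.1711]
ee_rot: [0.007, 0.711, -0.703, 0.008]
contact_force: [0.8, 0.7, -0.4]
width: 0.0274
```

Call:
drive_tool:
  steps:
    - [-4, 2, 0, 0, -1]
    - [-4, 2, 0, 0, -1]
    - [-4, 2, 0, 0, -1]
    - [-4, 2, 0, 0, -1]

```text
clock: 30.1
position: [0.4562, 0.1902, 0.1707]
ee_rot: [0.007, 0.711, -0.704, 0.008]
contact_force: [0.5, -0.9, -0.9]
width: 0.0274
```

```bash
python3 -c "
from h import *
shift(WELL[3],60,-89.06)"
```

```text
clock 30.1 shift [ -3.7  -0.5 129.4] turn -0.007 tilt [ 0.002 -0.022 -1.   ] F [ 0.5 -0.9 -0.9] w 27.4 pos [456.2 190.2 170.7]
```

Call:
drive_tool:
  steps:
    - [-4, -1, 10, 0, -1]
    - [-4, -1, 45, 0, -1]
    - [-4, -1, 85, 0, -1]
    - [-4, -1, 85, 0, -1]
    - [-4, -1, 85, 0, -1]

```text
clock: 30.6
position: [0.4573, 0.1918, 0.0852]
ee_rot: [0.008, 0.71, -0.704, 0.008]
contact_force: [0.7, -0.9, -0.2]
width: 0.0271
```

```bash
python3 -c "
from h import *
for i in range(4): manip.get_image('side')
im=manip.get_image('side')[240:390,260:410];cv2.imwrite('pics/al4.png',cv2.resize(cv2.convertScaleAbs(im,alpha=1.6),None,fx=4,fy=4,interpolation=cv2.INTER_CUBIC))
shift(WELL[3],60,-89.06)"
```

```text
clock 30.85 shift [ 0.7  2.  46. ] turn -0.007 tilt [ 0.005 -0.021 -1.   ] F [-0.8  0.7 -0.2] w 27.1 pos [458.6 192.7  87.3]
```

View pics/al4.png

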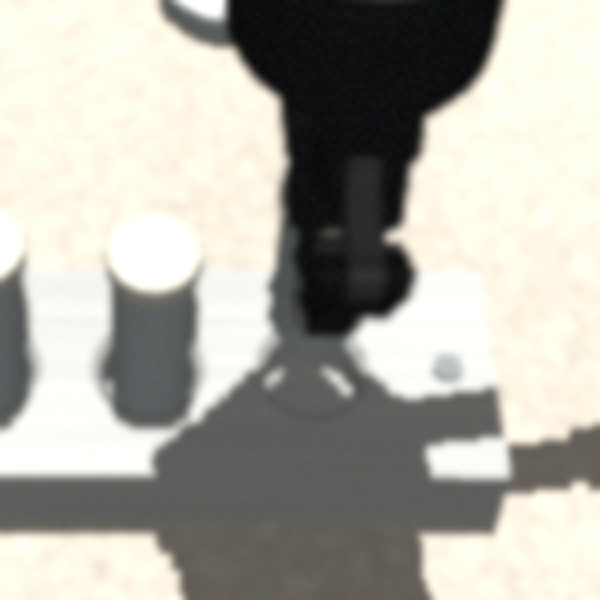

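Tube 4's foot (315,350) lines up with well 4 (312,385). Lowering 44 mm.

Call:
drive_tool:
  steps:
    - [0, 2, 12, 0, -1]
    - [0, 2, 24, 0, -1]
    - [0, 2, 36, 0, -1]
    - [0, 2, 43, 0, -1]
    - [0, 2, 43, 0, -1]

```text
clock: 31.35
position: [0.4566, 0.1918, 0.0442]
ee_rot: [0.006, 0.71, -0.704, 0.009]
contact_force: [0.6, -0.3, -0.4]
width: 0.0275
```

Call:
drive_tool:
  steps:
    - [0, 0, 0, 0, -1]
    - [0, 0, 1, 0, -1]
    - [0, 0, 2, 0, -1]

```text
clock: 31.65
position: [0.4571, 0.1919, 0.0427]
ee_rot: [0.005, 0.71, -0.704, 0.009]
contact_force: [-0.5, 0.9, 0.7]
width: 0.0274
```

Call:
drive_tool:
  steps:
    - [0, 0, 1, 0, -1]
    - [0, 0, 2, 0, -1]

```text
clock: 31.85
position: [0.4575, 0.192, 0.0416]
ee_rot: [0.005, 0.711, -0.704, 0.009]
contact_force: [-1.8, -0.5, 14.1]
width: 0.0273
```

Call:
drive_tool:
  steps:
    - [0, 0, 0, 0, -0.2]
    - [0, 0, 0, 0, 0]
    - [0, 0, 0, 0, 0.4]
    - [0, 0, 0, 0, 0.8]
    - [0, 0, 0, 0, 1]

```text
clock: 32.35
position: [0.4574, 0.1919, 0.0415]
ee_rot: [0.005, 0.71, -0.704, 0.009]
contact_force: [-0.3, 1.4, 0.4]
width: 0.0835
```

Call:
drive_tool:
  steps:
    - [0, 0, 0, 0, 1]
    - [0, 0, -20, 0, 1]
    - [0, 0, -55, 0, 1]
    - [0, 0, -95, 0, 1]
    - [0, 0, -130, 0, 1]

```text
clock: 32.85
position: [0.4566, 0.1946, 0.1731]
ee_rot: [0.005, 0.71, -0.704, 0.01]
contact_force: [0.6, 0.2, 0.2]
width: 0.0852
```

Call:
drive_tool:
  steps:
    - [30, 0, -10, 0, 1]
    - [75, 0, -20, 0, 1]
    - [120, 0, -20, 0, 1]
    - [165, 0, -20, 0, 1]
    - [210, 0, -20, 0, 1]

```text
clock: 33.35
position: [0.4582, -0.0165, 0.1976]
ee_rot: [0.005, 0.711, -0.703, 0.01]
contact_force: [0.1, -0.9, -0.0]
width: 0.0854
```

Call:
drive_tool:
  steps:
    - [20, 20, 0, 0, 1]
    - [50, 40, 0, 0, 1]
    - [50, 40, 0, 0, 1]
    - [50, 40, 0, 0, 1]

```text
clock: 33.75
position: [0.4185, -0.0673, 0.1985]
ee_rot: [0.004, 0.71, -0.704, 0.01]
contact_force: [0.1, -0.2, 1.1]
width: 0.0852
```

```bash
python3 look.py fin
python3 - <<'E'
from h import *
s=manip.get_state();print(s["clock"],s["position"],s["qd"].round(3))
im={n:manip.get_image(n) for n in("side","top")}
for n,(x0,x1,y0,y1) in {"side":(160,395,270,380),"top":(150,220,135,295)}.items():
    cv2.imwrite(f"pics/fin_{n}z.png",cv2.resize(cv2.convertScaleAbs(im[n][y0:y1,x0:x1],alpha=1.0),None,fx=3.4,fy=3.4,interpolation=cv2.INTER_CUBIC))
H=[96,104,100,92]
P=[[*w/1000,h/1000] for w,h in zip(WELL,H)]
print("expected cap tops",proj("side",P).round(1).tolist(),proj("top",P).round(1).tolist())
for n in im:
    for d in manip.masks_of(n,"tube_a_mid"):
        ys,xs=np.where(d["pixels"]);print(n,round(d["conf"],2),np.round(d["location"],1),xs.min(),xs.max(),ys.min(),ys.max())
E
```

```text
33.85 [ 0.41915157 -0.06638537  0.19840152] [ 0.017  0.005 -0.002 -0.003  0.001 -0.001]
expected cap tops [[210.2, 304.2], [253.7, 300.5], [297.8, 302.3], [341.3, 305.9]] [[174.8, 166.9], [173.6, 193.4], [173.8, 222.0], [174.6, 251.3]]
side 0.59 [339.4 317.4] 327 352 297 343
top 0.53 [176.9 253.3] 168 189 244 260
```

View pics/fin.png

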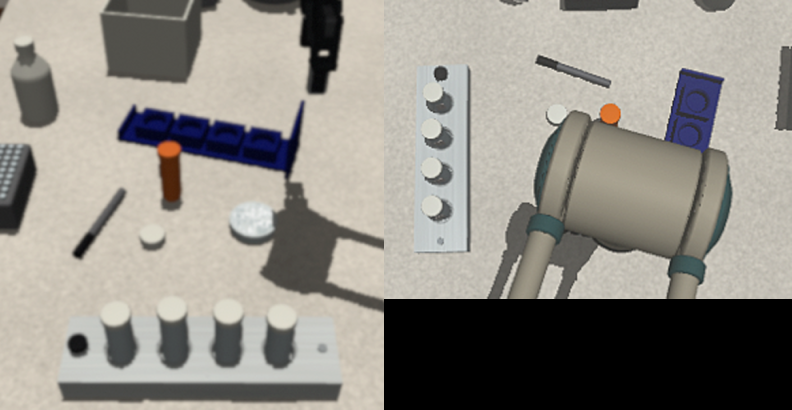

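View pics/fin_sidez.png

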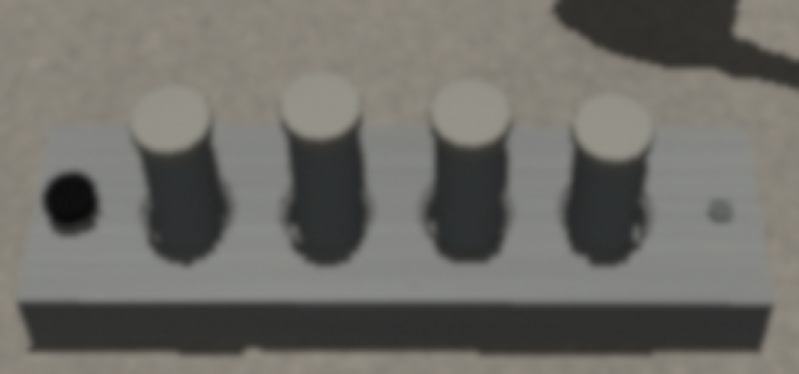

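View pics/fin_topz.png

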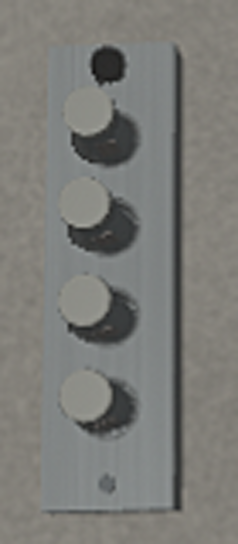

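All four caps sit within about 1.5 px of the positions expected for fully seated, upright tubes in both views: side (211,305), (254,302), (298,303), (340,307); top (176,168), (175,194), (175,224), (175,252). The rack is empty, the orange tube is untouched and the arm is clear, so I'm handing in.

```bash
python3 -c "
from rig import manip
print(manip.sign_off())"
```

```text
the job is handed in; nothing more can be done
None
```

All four tubes now stand in the cooling block in the order asked: B (next to the tall plate) is in the well by the knob, followed by D, C and A. The job was handed in at about 34 s of the 141 s allowed.

- **Seating:** each tube met the well floor at its pick-up height within about 0.2 mm, with 7–14 N of upward contact force. In both final camera views the cap centres are within about 1.5 px (roughly 3 mm) of where fully seated, upright tubes should appear. The rack is empty and the orange tube was not touched.
- **Disagreements:**
  - The two cameras differed by 2–3 mm in y, and heights triangulated from them came out 2–4 mm low. I used the average y and the heights given in the text.
  - The tool drifted to about 1.2° of tilt because some moves started before the arm had settled. It caused no trouble in the fits.
  - The tube detector reported only one of the tubes per view, so I checked the other caps by eye in the pictures.

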